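# Clear the cutlery box, shut it and pin it

### The arm

A 6-joint arm with a two-finger parallel gripper is mounted at the origin on a cart in front of the work surface, level with it; the furniture and walls round the work are solid. World frame = base frame: x ahead of the robot, y to its left, z up, the work surface at z = 0. Lengths are in mm, angles in rad, forces in N, time in s.
With the tool pointing down it reaches from about 350 to 975 mm from the base axis. Payload 17.4 kg.
Tool frame: the origin (TCP) lies on the centre line of the jaws, within the pads' length; the fingertips stand 19 mm ahead of it and the grasp point (between the pads) is the TCP; z points along the fingers, y is the line along which they close (so a half turn about z gives the same grasp; the last joint's range is limited). The gripper opens to 85 mm and grips with 20 to 120 N. Pads are 22 mm wide; open, the fingers measure 114 mm over their backs; the gripper's body (76 mm by 85 mm) begins 54 mm behind the grasp point. The pads swing forward as they close: fully open they stand 13 mm farther back than shut.
Start: joints at [-1.275, 0.116, 1.442, -0, 1.584, -0.038], TCP at [221.145, -637.752, 250.303] pointing down, gripper open.
Joint ranges: [-2.83, 2.83], [-0.83, 2.19], [0.07, 2.5], [-1.14, 4.28], [0.01, 3], [-2.97, 2.97]. Speed limits (rad/s): [1.89, 1.89, 2.22, 3.14, 3.14, 3.14].

### API

Orientations are given as a unit quaternion [x, y, z, w].
In Python, from station import env gives the robot as it stands.
- The arm moves only by the tool carry_out, never from a script. Its argument "commands" is one flat list of numbers, 7 for each row, row after row: the shift along the world's x, y, z in mm, then the turn, a rotation vector about the world's x, y, z in rad, then the opening, from 0 (shut) to 1 (fully open). A call has 1 to 10 rows; each row shifts and turns the commanded pose from where the row before left it; what a row does not reach is not made up. A row lasts 1/12 s, in which the tool goes at most 41.7 mm and 7.16 degrees, less where a joint would pass 70% of its speed; a pose out of reach is approached as far as the arm can. A call is refused whole if a number of a shift passes 41.7 or a number of a turn 0.125, either way. A call with a gripper value outside its range is refused whole. The fingers move at their own pace and stop on an object; "force" is the grip in N (left out, the last holds). Time passes only in rows, so rows that do not move let the fingers close. It gives the time, the measured TCP pose, the force, the opening and the grip force at its end, in the units of the state.
- env.sense(): the state, without advancing time (a new reading comes with each control period).
- env.snapshot(name): name is "scene" or "top" or "wrist"; returns a dict with "img" (400x640x3 uint8, red, green, blue), "fx", "fy", "cx", "cy" (pixels), "k1" (the pictures are not rectified: a ray, as slopes to the right and down, at radius r is drawn at 1 + k1 r^2 times it, then the intrinsics apply), "pose" (4x4, takes a point from camera to world coordinates). Camera axes: x right, y down, z forward; pixel columns grow to the right and rows downward; lengths in mm; the calibration is good to about 2 mm. A picture is of the moment at which its call begins. There is no depth.
- env.close_job(): hands the job in; it is judged then, once.
The state is a dict: "time": time; "joints": joint angles; "dq": joint speeds; "tau": joint torques, N m; "ee_pos": TCP position; "tool_rot": TCP orientation; "wrist_force": force on the tool from outside, world axes, zero at the start; "wrist_torque": the same for the moment, N m; "width": finger opening in mm; "gripper_force": force on a finger pad.
Only numpy, scipy, OpenCV 4.12 (cv2) and the standard library are available. Lean on these libraries where they do the work, as an engineer would, in place of code of your own. Each camera call takes 0.05 s, during which the arm holds its last target. There are 200 camera calls.

### The job

A sauce jar has been left standing in the open wooden cutlery box, so its lid cannot be shut. Lift the jar out and set it down gently, upright, on the round dark wooden tray; then slide the lid fully shut, and lock it by moving the red-handled pin from its parking hole into the lock hole, down through the lid's steel tab and the bracket below until its collar rests on the tab. Leave the mug, the salt shaker and the yellow-capped spice jar where they stand.

Things in the scene. Friction and masses are not known exactly. Their poses are not given: they have to be found in the camera images.
- box: Fixed pale wooden cutlery box, 120 (x) by 240 (y) by 63 mm high, origin under its centre on the worktop, floor 5 mm thick. The lid slides shut along its +y. Its -x side, toward the robot, carries a steel bracket (box x -96 to -60, y 18 to 128 mm; top 62 mm up, 12 mm thick) with two vertical holes. Cutlery lies behind a divider; the jar stands in the front compartment at the +y end.
- lid (a joint): Sliding lid of the box, a medium-brown board 130 by 240 by 6 mm (top 71 mm above the worktop). Value in m: 0 = drawn 100 mm open towards the box's -y, 0.100 = fully shut against its stop. About 2 N of friction; it stays where left.
- lid_bar (a point): Centre of the dark wooden bar across the lid's top: 80 mm along box x, 14 along y, 71 to 95 mm above the worktop; push its -y face to shut the lid. The lid's steel tab, 34 mm square, 65 to 71 mm up, sticks out on the -x side, 70 mm further to +y than the bar; its 13 mm hole stands over the lock hole when shut.
- lock_hole (a point): Lock hole in the bracket: centre of its mouth, at the bracket's top, 62 mm above the worktop. Hole 13 mm wide, vertical, goes right through the 12 mm bracket.
- park_hole (a point): Parking hole in the bracket: centre of its mouth, 62 mm above the worktop, 65 mm beyond the lock hole along the box's +y. Same 13 mm width. The pin starts standing in it.
- pin: Loose upright lock pin, 40 g. Origin at the lower tip of its steel shank, z up along it. Shank 9 mm thick, 30 mm long, tapered tip; then a steel collar 22 mm wide, 4 mm thick; then a round red handle 16 mm thick, 36 mm long (34 to 70 mm above the origin). Locked, its collar rests on the lid's tab and its origin is 41 mm above the worktop.
- jar: Loose round sauce jar with a white cap, 46 mm wide, 162 mm tall, about 0.3 kg, standing in the box. The body is 45 mm thick up to 109 mm, above that the neck and cap are 36 mm thick. Origin at the centre of its underside, z axis up.
- tray: Fixed round dark wooden tray, 156 mm wide, low rim 18 mm high, flat inner floor 6 mm above the worktop and about 130 mm wide. Origin under its centre.
- mug: Bystander: dark grey and white mug with a handle, 82 by 111 mm, 97 mm high; origin at the centre of its underside.
- salt: Bystander: salt shaker, 44 mm wide, 90 mm high; origin at the centre of its underside.
- spice: Bystander: spice jar with a yellow cap, 45 mm wide, 100 mm high; origin at the centre of its underside.

How it is judged (in metres and radians):
On the way, in this order (a step that is already met when the one before it is completed fails the run):
1. the jar stands upright on the tray, released (horizontal distance between jar and tray below 0.05 m and z of jar in the frame of tray between 0 and 0.012 m and angle between jar's own z axis and vertical below 0.1 rad and contact force between the fingers and jar below 0.1 N), for 0.2 s.
2. the lid is fully shut (value of joint lid above 0.096 m), for 0.2 s.
At the end, for the whole second after the job is handed in: Jar upright (0.1 rad) on the tray floor, within 50 mm of its centre; lid shut to within 4 mm; pin in the lock hole (tip within 5 mm of its axis, tilt under 0.15 rad), collar within 4 mm of its seat on the tab; jar and pin released and at rest; mug, shaker and spice jar still upright (all of step 1 and value of joint lid above 0.096 m and horizontal distance between pin and lock_hole below 0.005 m and z of pin in the frame of box between 0.035 and 0.045 m and angle between pin's own z axis and vertical below 0.15 rad and contact force between the fingers and pin below 0.1 N and linear speed of each of pin, jar below 0.02 m/s and angle between each of mug, salt, spice's own z axis and vertical below 0.2 rad); the robot touches nothing.
It fails at once if the mug is moved more than 30 mm (distance of mug from where it was at the start of the episode above 0.03 m).
It fails at once if the salt shaker is moved more than 30 mm (distance of salt from where it was at the start of the episode above 0.03 m).
It fails at once if the yellow-capped spice jar is moved more than 30 mm (distance of spice from where it was at the start of the episode above 0.03 m).
It fails at once if the jar is dropped (falls free faster than 0.7 m/s) (contact force between the fingers and jar below 0.1 N and linear speed of jar above 0.7 m/s).
It also fails if it takes over 72 s, if anything falls off the work surface, if the arm or the gripper's body presses on something with over 40 N, if the wrist force passes 120 N, or if a joint passes its speed limit or range.

## Working session

There is one attempt and no reset: what is moved stays moved. The work goes in short steps, Python scripts to look and compute and a tool call to move; the robot and the scene stay as the last step left them, time stands still between calls to the robot, and variables do not carry over. Pictures are saved under pics/ and viewed, at most 13 in all, crops included, and the job is handed in when it is done.

Besides the shell and the picture viewer there is one more tool, called after "Request:" as a command line: name --argument value ..., lists and objects as JSON in quotes. carry_out: Moves the arm, as the interface text tells. Its arguments: {"type":"object","properties":{"commands":{"type":"array","items":{"type":"number"}},"force":{"type":"number"}},"required":["commands"]}

```bash
mkdir -p pics; cat > h.py <<'E'
import numpy as np, cv2
from station import env
def shot(n,name):
    s=env.snapshot(n); cv2.imwrite(f'pics/{name}.png',s['img'][:,:,::-1]); np.save(f'pics/{name}.npy',s,allow_pickle=True); return s
def load(name): return np.load(f'pics/{name}.npy',allow_pickle=True).item()
def ray(s,u,v):
    p=np.array([(u-s['cx'])/s['fx'],(v-s['cy'])/s['fy']]); q=p.copy()
    for _ in range(20): q=p/(1+s['k1']*(q@q))
    P=np.array(s['pose']); return P[:3,3],P[:3,:3]@np.array([q[0],q[1],1])
def onz(s,u,v,z):
    o,d=ray(s,u,v); return (o+d*(z-o[2])/d[2]).round(1)
def proj(s,p):
    P=np.array(s['pose']); c=P[:3,:3].T@(np.array(p)-P[:3,3]); q=c[:2]/c[2]; q=q*(1+s['k1']*(q@q))
    return (q*[s['fx'],s['fy']]+[s['cx'],s['cy']]).round(1)
def tri(s1,a,s2,b):
    o1,d1=ray(s1,*a);o2,d2=ray(s2,*b)
    t=np.linalg.lstsq(np.c_[d1,-d2],o2-o1,rcond=None)[0]; p,q=o1+d1*t[0],o2+d2*t[1]
    return ((p+q)/2).round(1),np.linalg.norm(p-q).round(1)
E
python3 - <<'E'
from h import *
for n in("top","scene"):
    s=shot(n,n); print(n,np.array(s['pose'])[:3].round(2).tolist(),s['fx'],s['k1'])
print({k:np.round(v,3) for k,v in env.sense().items()})
E
```

```text
top [[-0.02, -0.99, 0.13, 334.86], [-1.0, 0.01, -0.07, 89.29], [0.07, -0.13, -0.99, 1187.13]] 420.985072505446 0.021961058676605562
scene [[-0.53, -0.5, 0.68, -545.1], [-0.85, 0.34, -0.41, 625.13], [-0.02, -0.8, -0.61, 978.0]] 466.40566022584375 -0.12036166978423014
{'time': np.float64(0.1), 'joints': array([-1.275,  0.116,  1.442, -0.   ,  1.584, -0.038]), 'dq': array([ 0.002, -0.001, -0.002, -0.001,  0.001, -0.   ]), 'tau': array([ 4.0000e-03, -7.3367e+01, -6.3378e+01,  0.0000e+00,  5.0000e-03,
       -0.0000e+00]), 'ee_pos': array([ 221.113, -637.597,  249.648]), 'tool_rot': array([ 0.986,  0.166, -0.   , -0.001]), 'wrist_force': array([-0.2  ,  0.079,  0.389]), 'wrist_torque': array([-0.011,  0.001,  0.028]), 'gripper_force': np.float64(0.0), 'width': np.float64(85.284)}
```

View pics/top.png

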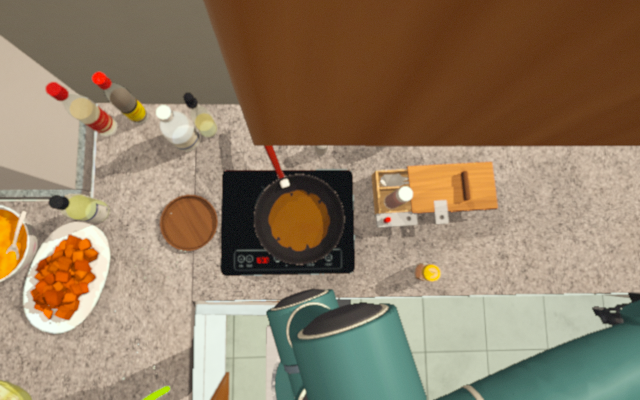

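View pics/scene.png

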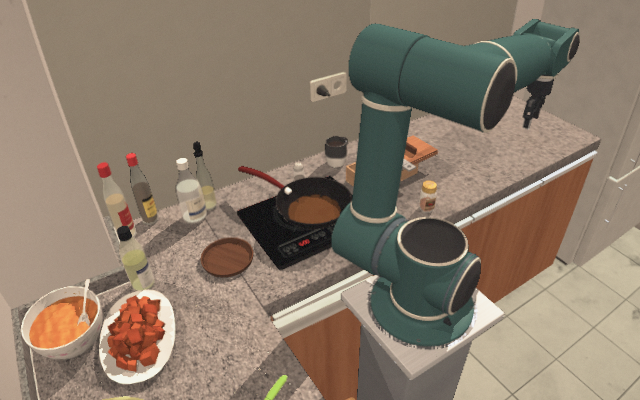

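The top view shows the tray at (188,223) and the box at x 375–497, y 163–215. It also shows the jar cap at (405,194), red pin (388,219), tab (442,212), bar (466,185) and spice cap (430,272); a wall cabinet hides the mug and salt. The scene view shows the mug at (336,150), salt at (298,170) and spice at (429,195).

```bash
python3 - <<'E'
from h import *
t=load('top');c=load('scene')
print('tray',onz(t,188,223,10),onz(t,188,195,18),onz(t,188,251,18))
for n,p,z in[('jarcap',(405,194),162),('pin',(388,219.5),111-9+5),('tab',(442,212),71),('bar',(466,185),95),('spice',(430,272),100),('lidTR',(494,163),71),('lidBR',(497,209),71),('boxTL',(375,170),63),('boxBL',(378,214),63),('brL',(377,227),62),('brR',(416,226),62)]: print(n,onz(t,*p,z))
print('scene mug',onz(c,337,143,97),'salt',onz(c,298,165,90),'spice',onz(c,429,186,100),'tray',onz(c,227,257,10))
im=t['img'][130:300,340:520]; cv2.imwrite('pics/c1.png',cv2.resize(im[:,:,::-1],None,fx=4,fy=3.5*4/3.5,interpolation=2)[:600])
hsv=cv2.cvtColor(t['img'],cv2.COLOR_RGB2HSV);m=((hsv[...,0]<8)|(hsv[...,0]>172))&(hsv[...,1]>170)&(hsv[...,2]>90)
m[:200]=0;m[240:]=0;m[:,:370]=0;m[:,410:]=0;y,x=np.nonzero(m);print('red',x.mean(),y.mean(),len(x),x.min(),x.max(),y.min(),y.max())
im=c['img'][120:240,270:450]; cv2.imwrite('pics/c2.png',cv2.resize(im[:,:,::-1],None,fx=4,fy=4,interpolation=2))
E
```

```text
tray [431.2 369.9  10. ] [507.7 370.1  18. ] [354.8 366.   18. ]
jarcap [ 486.1 -196.4  162. ]
pin [ 427.3 -163.9  107. ]
tab [ 449.5 -321.7   71. ]
bar [ 519.6 -382.8   95. ]
spice [ 290.5 -270.5  100. ]
lidTR [ 585.4 -476.5   71. ]
lidBR [ 456.6 -475.7   71. ]
boxTL [ 567.9 -143.1   63. ]
boxBL [ 446.3 -147.3   63. ]
brL [ 411.1 -143.6   62. ]
brR [ 412.7 -250.9   62. ]
scene mug [ 664.5 -171.3   97. ] salt [628.9  11.8  90. ] spice [ 282.2 -266.4  100. ] tray [432.6 368.9  10. ]
red 386.8095238095238 219.66666666666666 21 384 389 218 221
```

View pics/c1.png

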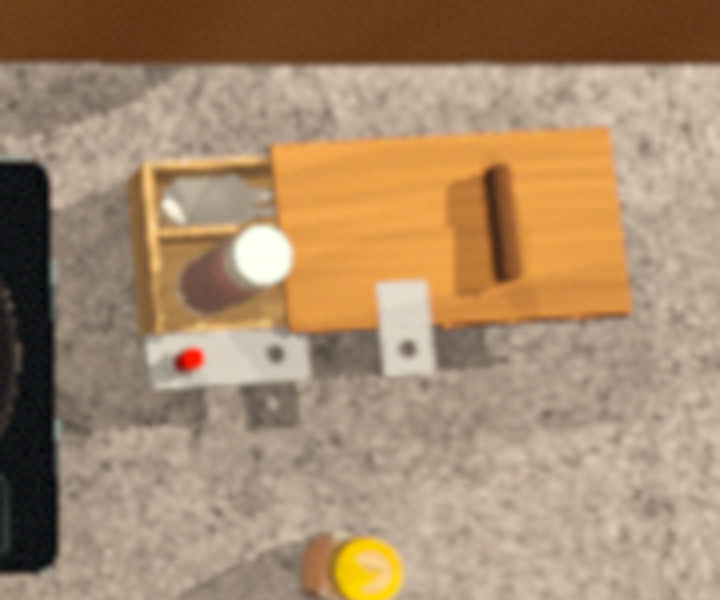

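View pics/c2.png

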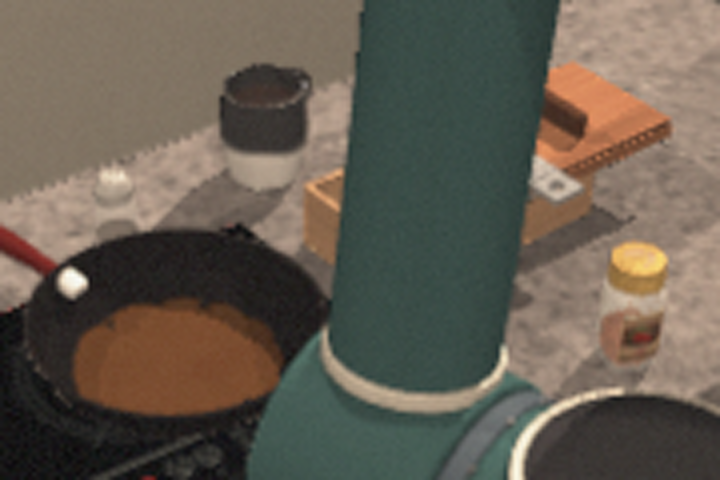

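The close-ups show the lock hole at full-image (409,218.5), the tab hole at (441.7,217.2), and the mug and salt clear behind the box. I'll move over the box for a wrist view.

Request:
carry_out --commands '[20,35,3,0,0,-0.03,1,20,35,3,0,0,-0.03,1,20,35,3,0,0,-0.03,1,20,35,3,0,0,-0.03,1,20,35,3,0,0,-0.03,1,20,35,3,0,0,-0.03,1,20,35,3,0,0,-0.03,1,20,35,3,0,0,-0.03,1,20,35,3,0,0,-0.03,1,20,35,3,0,0,-0.03,1]' --force 40

```text
time: 0.93
ee_pos: [421.5, -285.9, 280.3]
tool_rot: [1.0, 0.016, 0.0, -0.0]
wrist_force: [0.1, -0.6, -0.2]
width: 85.3
gripper_force: 0.0
```

Request:
carry_out --commands '[0,0,0,0,0,0,1,0,0,0,0,0,0,1]'

```text
time: 1.1
ee_pos: [422.0, -286.1, 280.4]
tool_rot: [1.0, 0.019, 0.0, 0.0]
wrist_force: [-0.1, -0.6, -0.4]
width: 85.7
gripper_force: 0.0
```

```bash
python3 - <<'E'
from h import *
s=shot('wrist','w1');print(np.array(s['pose']).round(2).tolist(),s['fx']); e=env.sense();print(e['ee_pos'],e['tool_rot'],e['joints'],e['time'])
c=load('scene');t=load('top')
for p in[(550,-250,500),(550,-250,700),(450,300,500),(450,300,700)]:print(p,proj(c,p))
for z in(500,600,700):print('cab edge',onz(t,400,145,z),onz(t,265,145,z))
print('w1',[ (n,proj(s,p)) for n,p in dict(jar=(486,-196,167),pin=(427,-164,102),tab=(449,-322,71),bar=(520,-383,95)).items()])
E
```

```text
[[0.04, -0.95, -0.31, 501.94], [-1.0, -0.04, -0.01, -283.14], [-0.0, 0.31, -0.95, 403.25], [0.0, 0.0, 0.0, 1.0]] 341.95332054728385
[ 421.38449025 -287.2506651   280.20182786] [ 9.99839678e-01  1.79056306e-02 -5.89366301e-05  5.78304345e-05] [-6.48262589e-01 -2.53900893e-01  1.74484382e+00 -1.64298975e-04
  1.65067092e+00  8.86707455e-01] 1.15
(550, -250, 500) [378.8  38.4]
(550, -250, 700) [381.6 -29.9]
(450, 300, 500) [221.2  95.3]
(450, 300, 700) [208.3  11.3]
cab edge [520.5 -97.2 500. ] [519.9 131.  500. ]
cab edge [493.5 -70.  600. ] [493. 125. 600.]
cab edge [466.5 -42.9 700. ] [466.  118.9 700. ]
w1 [('jar', array([180.8, 107.2])), ('pin', array([176.9, 169.6])), ('tab', array([350.1, 146.1])), ('bar', array([431.5,  69.3]))]
```

View pics/w1.png

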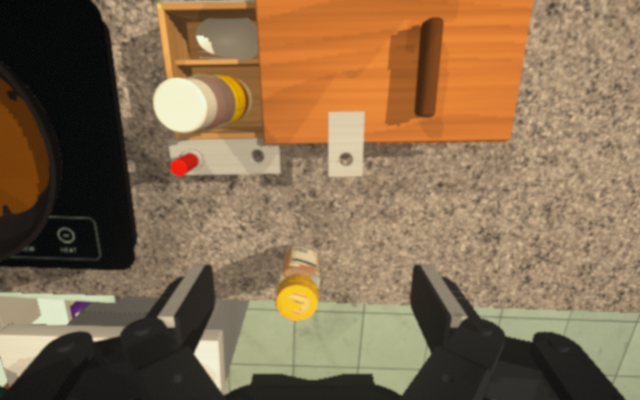

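The wrist view shows the jar cap at (185,104), the pin's top at (180,168), the lock hole at (258,156), the tab hole at (346,158) and the bar from (433,20) to (426,115).

```bash
python3 - <<'E'
from h import *
s=load('w1');t=load('top')
im=s['img'];g=cv2.cvtColor(im,cv2.COLOR_RGB2GRAY);hsv=cv2.cvtColor(im,cv2.COLOR_RGB2HSV)
w=((g>180)&(hsv[...,1]<70)).astype(np.uint8);w[:, :150]=0;w[140:]=0;w[:,225:]=0;w[:70]=0
cs,_=cv2.findContours(w,0,2);k=max(cs,key=cv2.contourArea);print('cap',cv2.minEnclosingCircle(k),cv2.fitEllipse(k))
for n,a,z in[('cap',(185,104),167),('pin',(179.5,168),102),('lock',(258,156),62),('tab',(346,158),71),('bar',(433,20),95),('bar',(426,115),95),('brL',(174,176),62),('brR',(280,173),62),('lidL',(265,143),71),('lidR',(511,139),71),('lidLtop',(257,2),71)]:print(n,onz(s,*a,z))
print('tri cap',tri(s,(185,104),t,(405.5,193.75)),'pin',tri(s,(179.5,168),t,(387.2,219.5)),'lock',tri(s,(258,156),t,(409,218.5)),'tab',tri(s,(346,158),t,(441.75,217.2)))
e,q=(load('w1')['pose'],0)
E
```

```text
cap ((180.0, 104.0), 28.0179500579834) ((180.02200317382812, 104.38214111328125), (51.059288024902344, 55.03239822387695), 134.15631103515625)
cap [ 488.2 -199.   167. ]
pin [ 428.6 -166.4  102. ]
lock [ 434.2 -231.    62. ]
tab [ 437.2 -318.8   71. ]
bar [ 557.  -378.7   95. ]
bar [ 482.5 -383.7   95. ]
brL [ 410.2 -144.6   62. ]
brR [ 417.4 -253.3   62. ]
lidL [ 449.  -239.3   71. ]
lidR [ 461.6 -476.5   71. ]
lidLtop [ 569.5 -233.2   71. ]
tri cap (array([ 487.3, -197.5,  162.3]), np.float64(1.3)) pin (array([ 427.8, -164.3,   97.1]), np.float64(0.9)) lock (array([ 433.8, -231.6,   63.5]), np.float64(1.5)) tab (array([ 436.2, -319.8,   69.8]), np.float64(2.3))
```

Request:
carry_out --commands '[22,30,0,0,0,0.01,1,22,30,0,0,0,0.01,1,22,30,0,0,0,0,1,0,0,-30,0,0,0,1,0,0,-30,0,0,0,1,0,0,-30,0,0,0,1,0,0,-30,0,0,0,1,0,0,-20,0,0,0,1,0,0,0,0,0,0,1,0,0,0,0,0,0,0]' --force 50

```text
time: 1.98
ee_pos: [486.5, -198.7, 139.8]
tool_rot: [1.0, 0.026, -0.001, -0.0]
wrist_force: [-0.4, -1.2, 0.8]
width: 75.7
gripper_force: 0.0
```

Request:
carry_out --commands '[0,0,0,0,0,0,0,0,0,0,0,0,0,0,0,0,0,0,0,0,0,0,0,0,0,0,0,0,0,0,0,0,0,0,0,0,0,0,0,0,0,0]'

```text
time: 2.48
ee_pos: [487.7, -197.6, 141.9]
tool_rot: [1.0, 0.027, 0.001, 0.0]
wrist_force: [-1.2, 4.0, 7.8]
width: 35.5
gripper_force: 48.7
```

Request:
carry_out --commands '[0,0,6,0,0,0,0,0,0,15,0,0,0,0,0,0,22,0,0,0,0,0,0,27,0,0,0,0,0,0,27,0,0,0,0,0,0,22,0,0,0,0,0,0,15,0,0,0,0,-1,10,0,0,0,0,0,-2,20,0,0,0,0,0,-3,30,0,0,0,0,0]'

```text
time: 3.32
ee_pos: [480.7, -137.8, 272.8]
tool_rot: [1.0, 0.026, -0.001, -0.0]
wrist_force: [1.4, 0.6, -4.0]
width: 34.9
gripper_force: 50.5
```

Request:
carry_out --commands '[-3,35,0,0,0,0,0,-3,35,0,0,0,0,0,-4,35,0,0,0,0,0,-4,35,0,0,0,0,0,-4,35,0,0,0,0,0,-4,35,0,0,0,0,0,-4,35,0,0,0,0,0,-4,35,0,0,0,0,0,-4,35,0,0,0,0,0,-4,35,0,0,0,0,0]'

```text
time: 4.15
ee_pos: [441.8, 214.2, 273.0]
tool_rot: [1.0, 0.027, -0.001, 0.0]
wrist_force: [0.6, -0.7, -4.2]
width: 34.8
gripper_force: 50.5
```

Request:
carry_out --commands '[-4,35,0,0,0,0,0,-4,35,0,0,0,0,0,-3,30,0,0,0,0,0,-2,25,0,0,0,0,0,-1,18,0,0,0,0,0,0,12,0,0,0,0,0,0,0,0,0,0,0,0,0,0,0,0,0,0,0,0]'

```text
$.commands: bad value
```

```bash
python3 - <<'E'
from h import *
s=shot('wrist','w2');c=shot('scene','s2');e=env.sense();print(e['ee_pos'],e['width'],e['joints'],e['time'])
i=np.hstack([s['img'],c['img'][100:340,60:380].repeat(1,0)[:240]] ) if 0 else c['img'][60:300,100:420]
cv2.imwrite('pics/s2c.png',cv2.resize(i[:,:,::-1],None,fx=2,fy=2))
E
```

```text
[441.50483061 216.27426878 272.61750883] 35.07462278964642 [ 4.02908975e-01 -2.93935492e-01  1.78905138e+00  1.27336442e-03
  1.64848204e+00  1.91558124e+00] 4.25
```

View pics/s2c.png

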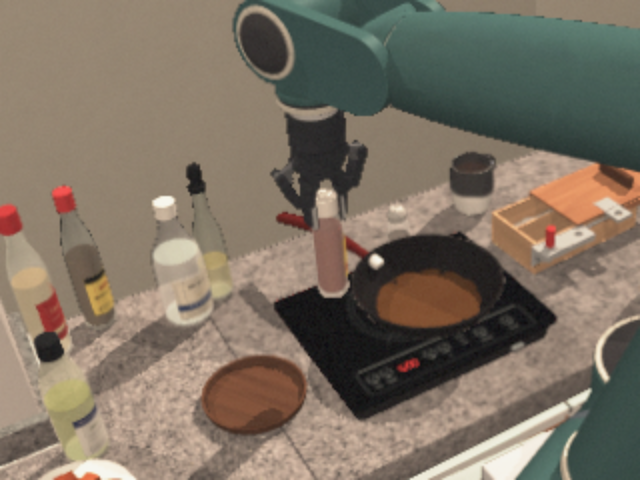

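The jar hangs upright in the jaws at crop (330,240), and the tray is at crop (254,393). My last call was malformed, so the move continues from here.

Request:
carry_out --commands '[-2,33,0,0,0,0,0,-2,35,0,0,0,0,0,-2,32,0,0,0,0,0,-2,25,0,0,0,0,0,-1,17,0,0,0,0,0,-1,11,0,0,0,0,0,0,0,-30,0,0,0,0,0,0,-30,0,0,0,0,0,0,-25,0,0,0,0,0,0,-15,0,0,0,0]'

```text
time: 5.08
ee_pos: [432.0, 364.1, 170.2]
tool_rot: [1.0, 0.027, -0.002, 0.001]
wrist_force: [0.0, 1.0, -4.3]
width: 35.2
gripper_force: 51.5
```

Request:
carry_out --commands '[0,0,-10,0,0,0,0,0,0,-6,0,0,0,0,0,0,-4,0,0,0,0,0,0,-3,0,0,0,0,0,0,0,0,0,0,0]'

```text
time: 5.5
ee_pos: [433.3, 365.2, 151.5]
tool_rot: [1.0, 0.027, 0.0, -0.0]
wrist_force: [-1.0, -0.9, -3.1]
width: 35.0
gripper_force: 51.5
```

```bash
python3 - <<'E'
from h import *
e=env.sense();print(e['ee_pos'],e['wrist_force'],e['width'],e['time'])
c=load('scene');t=load('top');
for p in [(193,220),(124,290),(140,280),(205,207)]:print(onz(c,*p,0))
E
```

```text
[433.27160788 365.23290165 151.54972255] [-1.01626742 -0.88074057 -3.12861962] 35.02770230683322 5.5
[662.1 394.5   0. ]
[479.6 667.6  -0. ]
[492.9 617.2   0. ]
[704.5 336.5   0. ]
```

Request:
carry_out --commands '[0,0,-3,0,0,0,0,0,0,-2,0,0,0,0,0,0,-1.5,0,0,0,0,0,0,-1,0,0,0,0,0,0,0,0,0,0,0]'

```text
time: 5.92
ee_pos: [433.1, 365.2, 143.7]
tool_rot: [1.0, 0.027, -0.0, 0.0]
wrist_force: [0.2, -0.3, -4.3]
width: 34.8
gripper_force: 51.6
```

Request:
carry_out --commands '[0,0,-1,0,0,0,0,0,0,-0.5,0,0,0,0,0,0,0,0,0,0,0]'

```text
time: 6.17
ee_pos: [433.4, 365.4, 143.1]
tool_rot: [1.0, 0.027, 0.0, -0.0]
wrist_force: [-0.9, -0.7, 4.7]
width: 35.2
gripper_force: 52.4
```

Contact is made: the wrist force went from -4 to +5 N. I'll release and back off.

Request:
carry_out --commands '[0,0,0,0,0,0,0.5,0,0,0,0,0,0,0.7,0,0,0,0,0,0,1,0,0,0,0,0,0,1,0,0,0,0,0,0,1,0,0,0,0,0,0,1,0,0,0,0,0,0,1,0,0,20,0,0,0,1,0,0,35,0,0,0,1,0,0,35,0,0,0,1]'

```text
time: 7.0
ee_pos: [432.7, 364.9, 232.5]
tool_rot: [1.0, 0.027, -0.001, 0.001]
wrist_force: [1.4, -0.1, 1.0]
width: 85.2
gripper_force: 0.0
```

Request:
carry_out --commands '[0,0,30,0,0,0,1,0,-30,10,0,0,0,1,0,-40,0,0,0,0,1,0,-40,0,0,0,0,1,0,-40,0,0,0,0,1,0,-40,0,0,0,0,1,0,-40,0,0,0,0,1,0,-40,0,0,0,0,1,0,-40,0,0,0,0,1,0,-40,0,0,0,0,1]'

```text
time: 7.83
ee_pos: [432.5, 13.5, 272.6]
tool_rot: [1.0, 0.027, 0.0, 0.0]
wrist_force: [0.5, -1.2, 0.3]
width: 85.5
gripper_force: 0.0
```

```bash
python3 - <<'E'
from h import *
c=shot('scene','s3');e=env.sense();print(e['ee_pos'],e['width'],e['time'])
cv2.imwrite('pics/s3c.png',cv2.resize(c['img'][60:300,100:420][:,:,::-1],None,fx=2,fy=2))
E
```

```text
[432.63099047   7.8089181  272.53882839] 85.54673581294195 7.8833
```

View pics/s3c.png

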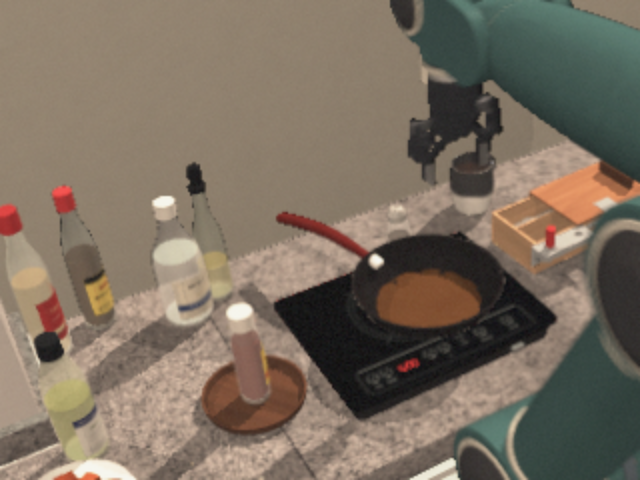

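The jar stands upright on the tray at crop (252,395), with the gripper clear. Next I go behind the lid bar with the fingers shut.

Request:
carry_out --commands '[8,-40,-5,0,0,0,0,8,-40,-5,0,0,0,0,8,-40,-5,0,0,0,0,8,-40,-5,0,0,0,0,8,-40,-5,0,0,0,0,8,-40,-5,0,0,0,0,8,-40,-5,0,0,0,0,8,-40,-5,0,0,0,0,8,-40,-5,0,0,0,0,8,-40,-5,0,0,0,0]' --force 40

```text
time: 8.72
ee_pos: [513.1, -386.9, 221.9]
tool_rot: [1.0, 0.027, 0.0, -0.0]
wrist_force: [0.9, 0.9, 0.5]
width: 0.0
gripper_force: 0.0
```

Request:
carry_out --commands '[8,-30,0,0,0,0,0,0,0,-20,0,0,0,0,0,0,0,0,0,0,0]'

```text
time: 8.97
ee_pos: [520.4, -415.6, 198.2]
tool_rot: [1.0, 0.026, -0.002, -0.002]
wrist_force: [-0.3, 0.5, -2.0]
width: -0.1
gripper_force: 0.0
```

```bash
python3 - <<'E'
from h import *
s=shot('wrist','w4');e=env.sense();print(e['ee_pos'],e['width'],e['time'],e['tool_rot'])
print(proj(s,(520,-388,95)))
cv2.imwrite('pics/w4.png',s['img'][:,:,::-1])
E
```

```text
[ 520.53434759 -414.62580635  199.91784542] 0.0967754798061086 9.0167 [ 0.99964701  0.02649046 -0.00145386 -0.00141041]
[273.4 205.6]
```

View pics/w4.png

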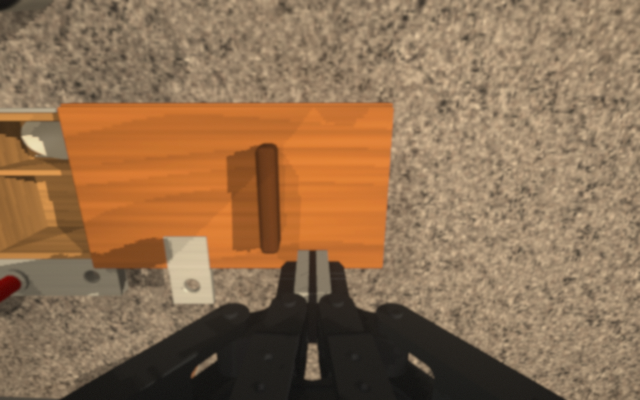

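The wrist view shows the bar spanning x 258–279, y 145–252 and the shut fingertips at (313,255), just beyond its -y face. I'll descend and push.

Request:
carry_out --commands '[0,-12,0,0,0,0,0,0,0,-25,0,0,0,0,0,0,-25,0,0,0,0,0,0,-25,0,0,0,0,0,0,-17,0,0,0,0,0,0,-8,0,0,0,0,0,0,0,0,0,0,0]'

```text
time: 9.6
ee_pos: [520.9, -426.2, 101.6]
tool_rot: [1.0, 0.027, -0.001, -0.0]
wrist_force: [-0.0, 0.8, -0.6]
width: 0.0
gripper_force: 0.0
```

Request:
carry_out --commands '[0,8,0,0,0,0,0,0,8,0,0,0,0,0,0,8,0,0,0,0,0,-1,10,0,0,0,0,0,-1,12,0,0,0,0,0,-1,12,0,0,0,0,0,-1,12,0,0,0,0,0,-1,12,0,0,0,0,0,0,8,0,0,0,0,0,0,0,0,0,0,0,0]'

```text
time: 10.43
ee_pos: [515.9, -334.9, 102.1]
tool_rot: [1.0, 0.027, -0.0, -0.0]
wrist_force: [-0.1, -0.5, 0.8]
width: -0.2
gripper_force: 0.0
```

Request:
carry_out --commands '[-1,8,0,0,0,0,0,0,8,0,0,0,0,0,0,6,0,0,0,0,0,0,0,0,0,0,0,0]'

```text
time: 10.77
ee_pos: [514.7, -315.0, 102.0]
tool_rot: [1.0, 0.027, -0.001, 0.001]
wrist_force: [-1.9, -10.2, -2.0]
width: 0.2
gripper_force: 4.8
```

Request:
carry_out --commands '[0,2,0,0,0,0,0,0,0,0,0,0,0,0]'

```text
time: 10.93
ee_pos: [514.7, -314.5, 102.1]
tool_rot: [1.0, 0.027, -0.0, 0.002]
wrist_force: [0.1, -20.7, -5.2]
width: -0.2
gripper_force: 10.6
```

The lid is against its stop. I'll back off and look at the lock from above.

Request:
carry_out --commands '[0,-10,0,0,0,0,0,0,-12,0,0,0,0,0,0,0,30,0,0,0,0,0,0,40,0,0,0,0,-10,10,38,0,0,0,0.5,-20,20,25,0,0,0,0.5,-20,30,17,0,0,0,0.5,-20,30,0,0,0,0.5,0.5,-14,30,0,0,0,0,0.5,0,0,0,0,0,0,0.5]'

```text
out of range: a turn must lie within [-0.125, 0.125]
```

```bash
python3 - <<'E'
from h import *
e=env.sense();print(e['ee_pos'],e['time'],e['width'],e['tool_rot'])
E
```

```text
[ 514.65749492 -314.46280184  102.09892419] 10.9333 -0.15549896964877633 [ 9.99643957e-01  2.65859814e-02 -3.40785583e-04  2.24227630e-03]
```

Request:
carry_out --commands '[0,-10,0,0,0,0,0,0,-12,0,0,0,0,0,0,0,30,0,0,0,0,0,0,40,0,0,0,0,-10,10,38,0,0,0,0.5,-20,20,25,0,0,0,0.5,-20,30,17,0,0,0,0.5,-20,30,0,0,0,0,0.5,-14,30,0,0,0,0,0.5,0,0,0,0,0,0,0.5]'

```text
time: 11.77
ee_pos: [429.5, -211.7, 253.2]
tool_rot: [1.0, 0.028, 0.001, -0.0]
wrist_force: [-0.2, -0.3, 0.7]
width: 42.8
gripper_force: 0.0
```

Request:
carry_out --commands '[0,0,0,0,0,0,0.5,0,0,0,0,0,0,0.5]'

```text
time: 11.93
ee_pos: [431.4, -215.0, 252.4]
tool_rot: [1.0, 0.027, 0.0, -0.0]
wrist_force: [-0.5, -0.2, -0.7]
width: 42.6
gripper_force: 0.0
```

```bash
python3 - <<'E'
from h import *
s=shot('wrist','w5');e=env.sense();print(e['ee_pos'],e['time'],e['width'],e['tool_rot'])
print(proj(s,(428,-165,102)),proj(s,(434,-231,71)))
E
```

```text
[ 431.43591881 -215.32786817  252.12796165] 11.9833 42.45464486171358 [ 9.99641882e-01  2.67590114e-02 -1.90910532e-04 -1.61160272e-04]
[252.  189.3] [329.8 177.2]
```

View pics/w5.png

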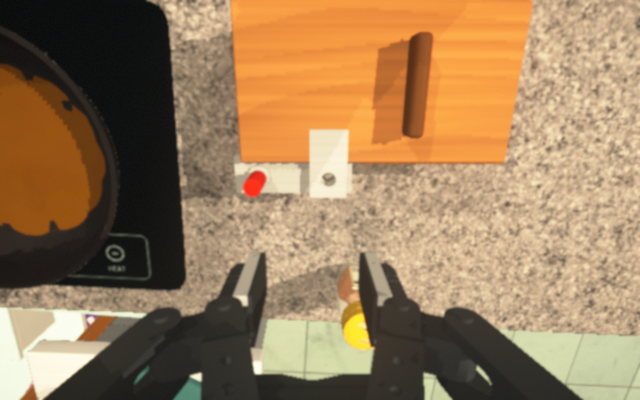

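The lid is shut; the tab hole sits over the lock hole at (329,179), and the pin's red handle runs from about (252,189) at the top to (258,175) at its base. I'll refine both.

```bash
python3 - <<'E'
from h import *
s=load('w5');im=s['img'];h=cv2.cvtColor(im,cv2.COLOR_RGB2HSV);g=cv2.cvtColor(im,cv2.COLOR_RGB2GRAY)
m=((h[...,0]<8)|(h[...,0]>172))&(h[...,1]>150);m[:150]=0;m[215:]=0;m[:,:230]=0;m[:,280:]=0
y,x=np.nonzero(m);print('red',x.mean(),y.mean(),x.min(),x.max(),y.min(),y.max(),onz(s,x.mean(),y.mean(),84))
r=g[165:192,315:345];print('thr',r.min(),np.median(r))
m=(r<np.median(r)-35).astype(np.uint8);y,x=np.nonzero(m);u,v=x.mean()+315,y.mean()+165;print('hole',u,v,x.min()+315,x.max()+315,y.min()+165,y.max()+165,onz(s,u,v,71),onz(s,u,v,66))
t=load('top');print(tri(s,(u,v),load('w1'),(258,156)))
E
```

```text
red 254.0440097799511 183.77017114914426 243 265 171 196 [ 427.7 -163.8   84. ]
thr 115 239.0
hole 328.5704697986577 179.00671140939596 322 335 173 185 [ 432.2 -230.    71. ] [ 430.9 -230.3   66. ]
(array([ 432.8, -230.9,   65.3]), np.float64(4.2))
```

Request:
carry_out --commands '[-1,17,0,0,0,0,0.6,-1,17,0,0,0,0,0.6,-1,16,0,0,0,0,0.6,0,0,-35,0,0,0,0.6,0,0,-40,0,0,0,0.6,0,0,-35,0,0,0,0.6,0,0,-25,0,0,0,0.6,0,0,-15,0,0,0,0.6,0,0,-10,0,0,0,0.6,0,0,0,0,0,0,0.6]'

```text
time: 12.82
ee_pos: [427.6, -165.0, 90.1]
tool_rot: [1.0, 0.027, -0.002, -0.001]
wrist_force: [0.4, 0.4, -0.7]
width: 51.1
gripper_force: 0.0
```

Request:
carry_out --commands '[0,0,0,0,0,0,0.6]'

```text
time: 12.9
ee_pos: [428.4, -165.2, 92.5]
tool_rot: [1.0, 0.027, -0.0, -0.0]
wrist_force: [0.4, -0.5, 0.3]
width: 51.1
gripper_force: 0.0
```

```bash
python3 - <<'E'
from h import *
s=shot('wrist','w6');e=env.sense();print(e['ee_pos'],e['time'],e['width'],e['wrist_force'])
im=s['img'];h=cv2.cvtColor(im,cv2.COLOR_RGB2HSV)
m=((h[...,0]<8)|(h[...,0]>172))&(h[...,1]>150)&(h[...,2]>80);m=m.astype(np.uint8);n,l,st,c=cv2.connectedComponentsWithStats(m)
for i in range(1,n):
  if st[i,4]>60:print(st[i],c[i])
print(proj(s,(428,-165,102)),proj(s,(428,-165,84)))
E
```

```text
[ 428.6997271  -165.25267981   93.28180481] 12.95 51.40027563046242 [1.34181167 0.78892145 0.11647868]
[ 291  247   39   71 2238] [310.34807864 282.84405719]
[311.7 305.4] [311.8 280.5]
```

View pics/w6.png

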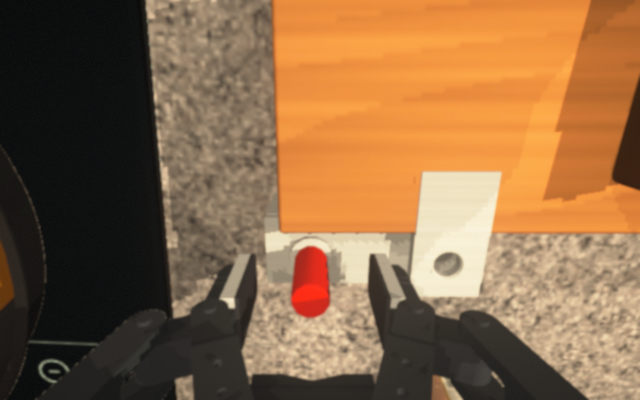

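The handle is centred between the open fingers at (310,282), and the tab hole is at (448,264). Closing now.

Request:
carry_out --commands '[0,0,-2,0,0,0,0.35,0,0,0,0,0,0,0,0,0,0,0,0,0,0,0,0,0,0,0,0,0,0,0,0,0,0,0,0,0,0,0,0,0,0,0]' --force 35

```text
time: 13.45
ee_pos: [428.4, -164.9, 91.0]
tool_rot: [1.0, 0.027, 0.001, 0.0]
wrist_force: [-0.2, 0.2, 5.9]
width: 14.8
gripper_force: 34.3
```

```bash
python3 - <<'E'
from h import *
s=load('w6');e=env.sense();print(e['ee_pos'],e['width'],e['wrist_force'],e['gripper_force'])
g=cv2.cvtColor(s['img'],cv2.COLOR_RGB2GRAY);r=g[245:285,428:470];y,x=np.nonzero(r<np.median(r)-35);print(x.mean()+428,y.mean()+245,onz(s,x.mean()+428,y.mean()+245,71))
print(onz(s,311,302,102))
E
```

```text
[ 428.44680173 -164.88102988   91.00850798] 14.816043564413134 [-0.21716333  0.22902606  5.86122533] 34.25792098045349
448.0 263.71153846153845 [ 432.6 -229.3   71. ]
[ 429.5 -164.7  102. ]
```

Request:
carry_out --commands '[0,0,5,0,0,0,0,0,0,15,0,0,0,0,0,0,22,0,0,0,0,0,0,18,0,0,0,0,1,-15,0,0,0,0,0,1,-20,0,0,0,0,0,1,-18,0,0,0,0,0,0.7,-11.8,0,0,0,0,0,0,0,0,0,0,0,0,0,0,0,0,0,0,0]'

```text
time: 14.28
ee_pos: [431.7, -229.6, 150.1]
tool_rot: [1.0, 0.026, -0.0, -0.0]
wrist_force: [0.4, -0.2, 1.0]
width: 14.7
gripper_force: 34.4
```

```bash
python3 - <<'E'
from h import *
s=shot('wrist','w7');e=env.sense();print(e['ee_pos'],e['width'],e['time'],e['tool_rot'])
p=e['ee_pos'];print('tip proj',proj(s,p-[0,0,58.5]),'hole',proj(s,(432.3,-229.7,71)),proj(s,p+[0,0,11]))
h=cv2.cvtColor(s['img'],cv2.COLOR_RGB2HSV);m=((h[...,0]<8)|(h[...,0]>172))&(h[...,1]>150)&(h[...,2]>80);y,x=np.nonzero(m[200:330,280:350]);print(x.mean()+280,y.mean()+200)
cv2.imwrite('pics/w7c.png',cv2.resize(s['img'][180:330,220:420][:,:,::-1],None,fx=4,fy=4))
E
```

```text
[ 431.69158612 -229.14828992  150.13386162] 14.92282161242258 14.3333 [ 9.99644228e-01  2.66699076e-02 -2.30338947e-04 -2.81922264e-04]
tip proj [311.6 233.2] hole [312.6 219.2] [311.1 306.8]
312.2476231633535 285.0726015557476
```

View pics/w7c.png

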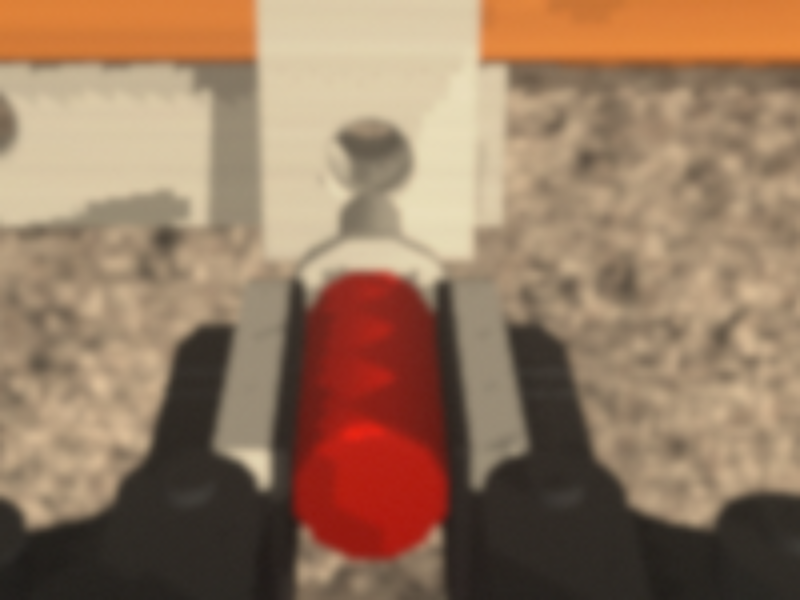

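The pin is upright over the tab hole, which is at crop (370,158); the shank lines up with it. Lowering in steps.

Request:
carry_out --commands '[0.3,-0.3,-8,0,0,0,0,0,0,-8,0,0,0,0,0,0,-6,0,0,0,0,0,0,-4,0,0,0,0,0,0,-4,0,0,0,0,0,0,0,0,0,0,0]'

```text
time: 14.83
ee_pos: [431.9, -229.5, 119.3]
tool_rot: [1.0, 0.027, -0.001, -0.0]
wrist_force: [-0.1, -0.7, -0.5]
width: 14.8
gripper_force: 34.4
```

Request:
carry_out --commands '[0,0,-4,0,0,0,0,0,0,-4,0,0,0,0,0,0,-4,0,0,0,0,0,0,-3,0,0,0,0,0,0,-2,0,0,0,0,0,0,0,0,0,0,0]'

```text
time: 15.33
ee_pos: [432.0, -229.8, 102.8]
tool_rot: [1.0, 0.027, -0.0, -0.0]
wrist_force: [-1.2, 0.1, -0.5]
width: 14.9
gripper_force: 34.4
```

Request:
carry_out --commands '[0,0,-1.5,0,0,0,0,0,0,-1,0,0,0,0,0,0,0,0,0,0,0]'

```text
time: 15.58
ee_pos: [432.1, -229.8, 100.7]
tool_rot: [1.0, 0.027, -0.0, -0.0]
wrist_force: [-0.1, 0.3, -0.7]
width: 14.6
gripper_force: 34.4
```

Nearly seated. I'll release, lift straight up and retreat.

Request:
carry_out --commands '[0,0,-0.5,0,0,0,0,0,0,0,0,0,0,0.3,0,0,0,0,0,0,0.5,0,0,0,0,0,0,0.5,0,0,0,0,0,0,0.5,0,0,15,0,0,0,0.5,0,0,30,0,0,0,0.5,0,0,40,0,0,0,0.5,0,0,40,0,0,0,0.5,0,0,30,0,0,0,0.5]'

```text
time: 16.42
ee_pos: [432.2, -229.9, 258.8]
tool_rot: [1.0, 0.027, 0.001, 0.001]
wrist_force: [-0.2, -0.3, 0.4]
width: 42.9
gripper_force: 0.0
```

Request:
carry_out --commands '[0,0,0,0,0,0,0.5,0,0,0,0,0,0,0.5,0,0,0,0,0,0,0.5]'

```text
time: 16.67
ee_pos: [432.0, -229.8, 254.7]
tool_rot: [1.0, 0.027, -0.0, -0.0]
wrist_force: [0.4, 1.1, -0.8]
width: 42.9
gripper_force: 0.0
```

```bash
python3 - <<'E'
from h import *
s=shot('wrist','w8');t=shot('top','t8');c=shot('scene','s8');e=env.sense();print(e['ee_pos'],e['time'],e['wrist_force'])
h=cv2.cvtColor(s['img'],cv2.COLOR_RGB2HSV);m=((h[...,0]<8)|(h[...,0]>172))&(h[...,1]>150)&(h[...,2]>80);y,x=np.nonzero(m[120:260,270:350]);print('red',x.mean()+270,y.mean()+120,'exp',proj(s,(432.3,-229.7,93)),proj(s,(432.3,-229.7,111)),proj(s,(432.3,-229.7,75)),y.min()+120,y.max()+120)
a=cv2.resize(s['img'][100:260,240:440],(400,320));b=cv2.resize(c['img'][120:300,180:380],(400,360))[:320]
cv2.imwrite('pics/f.png',np.hstack([a,b])[:,:,::-1])
E
```

```text
[ 431.86408104 -229.69257332  253.9559697 ] 16.8167 [-0.13646971  0.50518765 -0.08325623]
red 312.3157894736842 185.41315789473686 exp [312.3 184.4] [312.3 190.4] [312.3 179.1] 172 198
```

View pics/f.png

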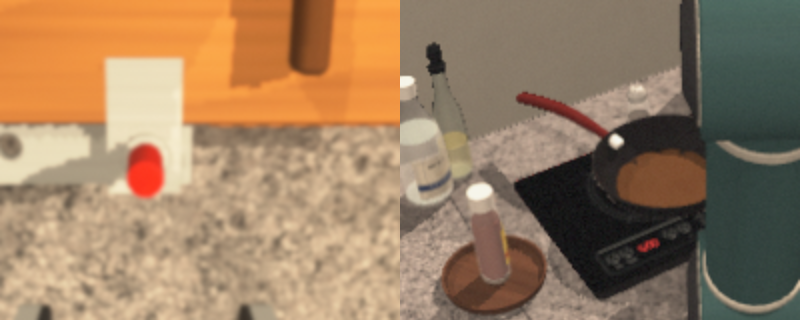

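The pin stands upright in the tab with its collar seated, at left panel (146,170), and its handle matches the seated projection within 1 px. The jar stands on the tray at right panel (490,240). Handing in.

```bash
python3 -c "
from station import env
print(env.close_job())"
```

```text
the job is handed in; nothing more can be done
None
```

I set the jar upright on the tray, slid the lid shut to its stop and seated the pin in the lock hole, then handed the job in at about 17 s; no verdict came back, but the last pictures show the jar and pin in place.

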